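# Put the harness test blocks back in their storage nests

### The arm

A 7-joint arm with a two-finger parallel gripper is mounted at the origin on the work surface. World frame = base frame: x ahead of the robot, y to its left, z up, the work surface at z = 0. Lengths are in m, angles in rad, forces in N, time in s.
With the tool pointing down it reaches from about 0.425 to 1.025 m from the base axis. Payload 9.4 kg.
Tool frame: the origin (TCP) lies on the centre line of the jaws, within the pads' length; the fingertips stand 22 mm ahead of it and the grasp point (between the pads) lies 3 mm ahead of it; z points along the fingers, y is the line along which they close (so a half turn about z gives the same grasp; the last joint's range is limited). The gripper opens to 93 mm and grips with 3 to 60 N. Pads are 15 mm wide; open, the fingers measure 128 mm over their backs; the gripper's body (75 mm by 188 mm) begins 65 mm behind the grasp point.
Start: joints at [1.174, 0.599, -0.003, 1.599, 0.002, 0.943, -0.08], TCP at [0.228, -0.688, 0.241] pointing down, gripper open.
Joint ranges: [-2.57, 2.57], [-0.35, 1.97], [-1.29, 1.29], [0.11, 2.56], [-1.05, 4.19], [0.11, 1.86], [-2.63, 2.63]. Speed limits (rad/s): [2.22, 2.22, 3.01, 3.01, 3.14, 3.14, 3.14].

### API

Orientations are given as a unit quaternion [x, y, z, w].
In Python, from rig import * gives the robot as it stands.
- The arm moves only by the tool send_rows, never from a script. Its argument "increments" is a list of rows, each a list of 7 numbers: the opening, from 0 (shut) to 1 (fully open), then the shift along the tool's x, y, z in cm, then the turn, a rotation vector about the tool's x, y, z in degrees. In form: [[fingers, dx, dy, dz, ax, ay, az], ...]. A call has 1 to 20 rows; each row shifts and turns the commanded pose from where the row before left it, along the tool's axes as they then stand; what a row does not reach is not made up. A row lasts 1/12 s, in which the tool goes at most 41.7 mm and 7.16 degrees, less where a joint would pass 70% of its speed; a pose out of reach is approached as far as the arm can. A call with a gripper value outside its range is refused whole. The fingers move at their own pace and stop on an object; "newtons" is the grip in N (left out, the last holds). Time passes only in rows, so rows that do not move let the fingers close. It gives the time, the measured TCP pose, the force, the opening and the grip force at its end, in the units of the state.
- observe(): the state, without advancing time (a new reading comes with each control period).
- capture(name): name is "side" or "top"; returns a dict with "image" (480x640x3 uint8, red, green, blue), "z_map" (480x640 float32, m along the optical axis (not along the pixel's ray), 0 where there is no reading), "fx", "fy", "cx", "cy" (pixels), "D" ([k1, k2, p1, p2, k3] as OpenCV has them; the pictures are not rectified), "extrinsics" (4x4, takes a point from world to camera coordinates). Camera axes: x right, y up, looking along -z (the intrinsics and any distortion apply to the point x, -y, -z); pixel columns grow to the right and rows downward; lengths in m; the calibration is good to about 2 mm. A picture is of the moment at which its call begins.
- hand_in(): hands the job in; it is judged then, once.
The state is a dict: "time_s": time; "joint_pos": joint angles; "joint_velocities": joint speeds; "joint_efforts": joint torques, N m; "eef_pos": TCP position; "tcp_rot": TCP orientation; "contact_force": force on the tool from outside, world axes, zero at the start; "torque": the same for the moment, N m; "opening": finger opening in m; "gripper_force": force on a finger pad.
Only numpy, scipy, OpenCV 4.12 (cv2) and the standard library are available. Lean on these libraries where they do the work, as an engineer would, in place of code of your own. Each camera call takes 0.05 s, during which the arm holds its last target. There are 200 camera calls.

### The job

The harness test is finished: put each of the four cream connector test blocks that stand on the bench (long, square, round and T-footed) into the black foam storage nest whose cut-out has the shape of its foot, upright and seated flat on the blue floor of the cut-out. Set the blocks down rather than dropping them, and do not push or knock over the little cleaner bottle and the tin that stand among them.

Things in the scene. Friction and masses are not known exactly. Their poses are not given: they have to be found in the camera images.
- long (a point): Loose cream plastic connector test block, 60 mm high, upright, about 0.2 kg; point at its centre, 30 mm above its underside, z up. Upper body 34 mm (x) by 76 mm (y) over the full height; at each y end a mounting ear 12 mm high and 14 mm long makes the foot 34 by 104 mm. Grasp across x (34 mm).
- square (a point): Loose cream plastic connector test block, 60 mm high, upright, about 0.2 kg; point at its centre, 30 mm above its underside, z up. Plain square column 52 by 52 mm, sides along x and y. Two connector openings on top.
- round (a point): Loose cream plastic connector test block, 60 mm high, upright, about 0.2 kg; point at its centre, 30 mm above its underside, z up. Plain round column 50 mm in diameter.
- tee (a point): Loose cream plastic connector test block, 60 mm high, upright, about 0.2 kg; point at its centre, 30 mm above its underside, z up. T-shaped foot: the upper body is 44 mm (x) by 36 mm (y), centred on this point, over the full height; at its -x side a cross plate 18 mm high, 20 mm in x (from x = -42 to -22 mm), 84 mm in y. Grasp the upper body across y (36 mm).
- nest_long: Fixed nest of black foam, top 11 mm above the bench, with a cut-out down to a blue floor 3 mm above it. Origin on the bench under the middle of the cut-out, z up. Cut-out for the long block: 46 mm (x) by 116 mm (y), in a 74 by 144 mm nest. The cut-out is larger than the block's foot by 6 mm on every side; the block's x axis lies along the nest's x axis, either way round.
- nest_square: Fixed nest of black foam, top 11 mm above the bench, with a cut-out down to a blue floor 3 mm above it. Origin on the bench under the middle of the cut-out, z up. Cut-out for the square block: 64 by 64 mm, sides along x and y, in a 92 by 92 mm nest. The cut-out is larger than the block's foot by 6 mm on every side; any of the four ways round will do.
- nest_round: Fixed nest of black foam, top 11 mm above the bench, with a cut-out down to a blue floor 3 mm above it. Origin on the bench under the middle of the cut-out, z up. Cut-out for the round block: 62 mm in diameter, in a 92 by 92 mm nest. The cut-out is larger than the block's foot by 6 mm on every side.
- nest_tee: Fixed nest of black foam, top 11 mm above the bench, with a cut-out down to a blue floor 3 mm above it. Origin on the bench under where the block's centre goes, z up. T-shaped cut-out: 96 mm wide (y) from x = -48 to -16 mm, then 48 mm wide to x = 28 mm; 6 mm room all round the foot. The block goes in one way only, its axes along the nest's.
- cleaner_mid (a point): Bystander: small white bottle with a blue cap, 34 mm in diameter, 72 mm high, standing on the bench; point half-way up. Leave it alone.
- tin_mid (a point): Bystander: low round metal tin, 40 mm in diameter, 30 mm high, on the bench; point half-way up. Leave it alone.
There are look-alikes about, which are no part of the job. What is shaped like the part that bears round but yellow is not meant.

How it is judged:
By the outcome, as a careful person would: the job done as asked, in the order asked, and still so for the second after the job is handed in, with the robot touching nothing.
It also fails if it takes over 104 s, if anything falls off the work surface, if the arm or the gripper's body presses on something with over 40 N, if the wrist force passes 120 N, or if a joint passes its speed limit or range.

## Working session

There is one attempt and no reset: what is moved stays moved. The work goes in short steps, Python scripts to look and compute and a tool call to move; the robot and the scene stay as the last step left them, time stands still between calls to the robot, and variables do not carry over. Pictures are saved under pics/ and viewed, at most 16 in all, crops included, and the job is handed in when it is done.

Besides the shell and the picture viewer there is one more tool, called after "Call:" as name([rows], argument=value, ...), one row to a line, values as JSON. send_rows: Moves the arm, as the interface text tells. Its arguments: {"type":"object","properties":{"increments":{"type":"array"},"newtons":{"type":"number"}},"required":["increments"]}

```bash
ls; mkdir -p pics; cat > h.py <<'E'
from rig import *
import numpy as np, cv2, pickle
def snap(n):
    c=capture(n); pickle.dump(c,open(f'/tmp/{n}.pkl','wb')); return c
def cloud(c):
    K=np.array([[c['fx'],0,c['cx']],[0,c['fy'],c['cy']],[0,0,1.]])
    v,u=np.mgrid[0:480,0:640]
    n=cv2.undistortPoints(np.stack([u,v],-1).reshape(-1,1,2).astype(float),K,np.array(c['D'],float)).reshape(480,640,2)
    z=c['z_map']
    P=np.stack([n[...,0]*z,-n[...,1]*z,-z],-1)
    E=np.array(c['extrinsics']); W=(P-E[:3,3])@E[:3,:3]
    W[z<=0]=np.nan
    return W
E
python3 - <<'E'
from h import *
for n in('top','side'):
    c=snap(n); cv2.imwrite(f'pics/{n}0.png',c['image'][...,::-1])
    E=np.array(c['extrinsics']); print(n,-E[:3,:3].T@E[:3,3],c['fx'],c['D'])
print(observe())
E
```

```text
pics
top [0.4563871  0.00609041 1.11759009] 489.7923535199547 [-0.05204239  0.          0.          0.          0.        ]
side [0.00348136 0.69491375 0.74001653] 591.5649253398086 [0.00680093 0.         0.         0.         0.        ]
{'time_s': 0.1, 'joint_pos': array([ 1.17427658,  0.60004751, -0.00256309,  1.60004004,  0.00180733,
        0.94290064, -0.07982346]), 'joint_velocities': array([ 0.00079131, -0.00279073, -0.00087417, -0.00280184, -0.00011318,
       -0.00169001, -0.00046741]), 'joint_efforts': array([ 5.45677831e-03, -7.66548443e+01,  1.50209628e+00, -2.52935404e+01,
       -5.23109129e-02,  1.36067555e-02,  9.07747426e-05]), 'eef_pos': array([ 0.22780937, -0.68785436,  0.2398478 ]), 'tcp_rot': array([ 9.87236971e-01,  1.59256643e-01, -1.72130763e-04, -6.75059998e-04]), 'contact_force': array([ 1.01913965, -0.17003083, -0.88320915]), 'torque': array([0.02128219, 0.03537348, 0.01834499]), 'gripper_force': 0.0, 'opening': 0.09288045287723402}
```

View pics/top0.png

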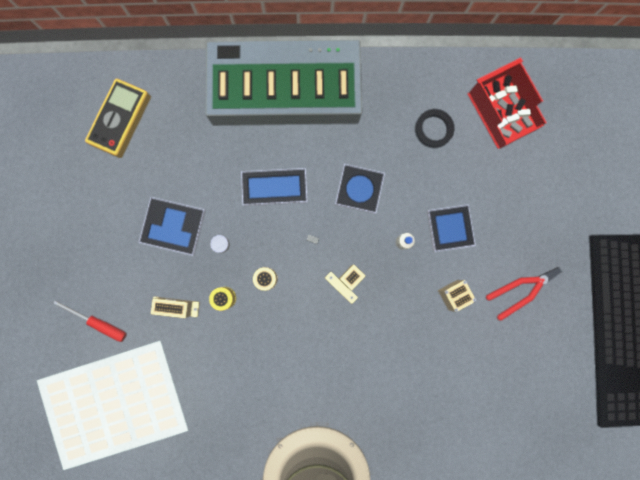

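View pics/side0.png

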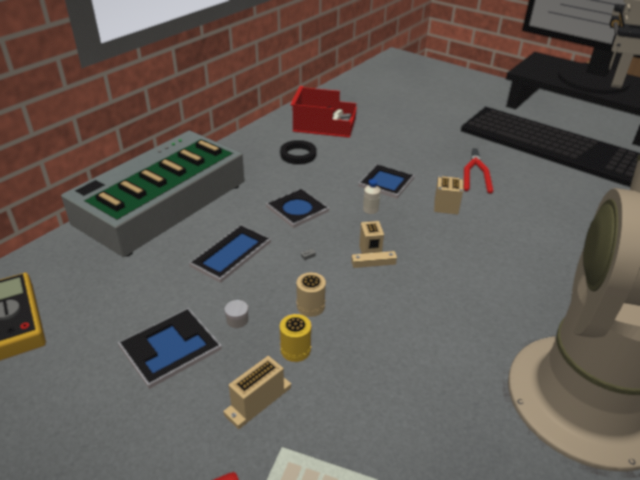

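The top view shows the nests: tee (172,226), long (275,187), round (360,188) and square (452,228). The blocks are long (175,308), round (264,279), tee (347,283) and square (458,295). There are two round columns: cream at (264,279) and yellow at (222,299). The cream one is meant, because the yellow is excluded. The tin is at (219,244) and the bottle at (406,241). Next I measure from the depth data.

```bash
python3 - <<'E'
from h import *
c=pickle.load(open('/tmp/top.pkl','rb')); W=cloud(c); im=c['image'].astype(int)
s=pickle.load(open('/tmp/side.pkl','rb')); Ws=cloud(s)
print('bench z',np.nanmedian(W[200:350,300:420,2]))
def rep(n,m,P,lab):
    p=P[m]; 
    r=cv2.minAreaRect((p[:,:2]*1000).astype(np.float32)); print(n,lab,len(p),'mean',p.mean(0).round(4),'rect',np.round(r[0],1),np.round(r[1],1),round(r[2],1))
H=W[...,2]
boxes=dict(long=(145,290,205,325),yellow=(207,285,237,315),round=(249,264,280,294),tee=(322,258,372,306),square=(438,275,480,315),tin=(207,232,232,256),bottle=(396,230,418,252))
for n,(a,b,cc,d) in boxes.items():
    m=np.zeros(H.shape,bool); m[b:d,a:cc]=True
    print(n,'maxz',np.nanpercentile(H[m],98))
    t={'tin':(.025,.035),'bottle':(.062,.08)}.get(n,(.055,.066))
    rep(n,m&(H>t[0])&(H<t[1]),W,'top')
    if n in('long','tee'): rep(n,m&(H>.008)&(H<.022),W,'foot')
R,G,B=im[...,0],im[...,1],im[...,2]
bl=(B>R+60)&(B>120)&(H<.02)
for n,(a,b,cc,d) in dict(nt=(140,195,206,256),nl=(238,165,310,206),nr=(335,162,386,212),ns=(428,203,476,252)).items():
    m=np.zeros(H.shape,bool); m[b:d,a:cc]=True
    rep(n,m&bl,W,'floor')
    dk=m&(R<70)&(B<75); print('   foam z',np.nanmedian(H[dk]),'floor z',np.nanmedian(H[m&bl]))
    rep(n,m&(bl|dk),W,'nest')
# side cloud: tops
rs=Ws[...,2]
for n,(x,y) in dict(long=(.4,.3),).items(): pass
ex=np.stack([W,],0)
E
python3 - <<'E'
import cv2
i=cv2.imread('pics/top0.png')
cv2.imwrite('pics/crop1.png',cv2.resize(i[160:325,135:485],None,fx=2.28,fy=2.28,interpolation=cv2.INTER_CUBIC))
E
```

```text
bench z -4.4853416093114546e-06
long maxz 0.06363794726634103
long top 568 mean [0.3913 0.3102 0.0602] rect [391.8 310.9] [77.2 35.4] 83.4
long foot 122 mean [0.391  0.2772 0.0126] rect [391.9 311.4] [103.8  33.4] 82.7
yellow maxz 0.06408434886247258
yellow top 424 mean [0.4102 0.1997 0.0603] rect [410.3 199.5] [47.9 49.5] 13.0
round maxz 0.06441396255578763
round top 410 mean [0.4522 0.1055 0.0604] rect [452.7 105.7] [47.8 47.3] 89.0
tee maxz 0.06276916156643846
tee top 338 mean [ 0.4525 -0.0846  0.0602] rect [452.4 -84.9] [36.1 43.9] 46.5
tee foot 325 mean [ 0.4298 -0.0629  0.0175] rect [441.  -73.6] [82.8 51.9] 45.3
square maxz 0.06445151452557622
square top 589 mean [ 0.4081 -0.3164  0.0605] rect [ 407.8 -317.1] [53.2 52.9] 26.2
tin maxz 0.03263819631593444
tin top 241 mean [0.5313 0.2083 0.0297] rect [531.2 208.3] [37.9 37.8] 75.8
bottle maxz 0.0734253353301317
bottle top 57 mean [ 0.5304 -0.2058  0.071 ] rect [ 530.5 -206.3] [16.  15.4] 83.0
nt floor 963 mean [0.5678 0.3234 0.0031] rect [574.2 320.8] [96.7 76.8] 75.3
   foam z 0.010559018608301194 floor z 0.002890644757895807
nt nest 1355 mean [nan nan nan] rect [572.2 323. ] [110.2  95.8] 72.7
nl floor 1002 mean [0.6617 0.0868 0.0029] rect [661.   86.7] [ 48.2 116.5] 1.9
   foam z 0.010446394785851989 floor z 0.0027773272041065594
nl nest 1216 mean [nan nan nan] rect [658.2  84.7] [ 64.9 129.7] 4.6
nr floor 547 mean [ 0.655  -0.1101  0.0031] rect [ 654.5 -110.4] [58.4 59.3] 88.4
   foam z 0.010728519418684811 floor z 0.003075017778234372
nr nest 1175 mean [nan nan nan] rect [ 605.  -140.9] [0.  1.8] 0.0
ns floor 752 mean [ 0.5609 -0.3192  0.003 ] rect [ 560.6 -318.1] [64.5 65.4] 7.7
   foam z 0.010755254439178704 floor z 0.0028887331824702578
ns nest 1215 mean [nan nan nan] rect [ 560.8 -319.1] [84.9 85.3] 8.3
```

View pics/crop1.png

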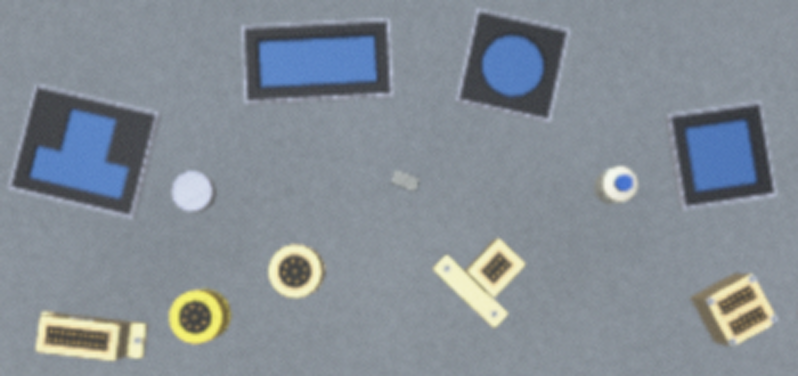

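The crop confirms it: the cream round column is at crop (295,271) and the yellow look-alike at (197,316). All heights (60, 30 and 72 mm, nest floor 3 mm) and sizes match the description. I'll go above long first.

```bash
cat >> h.py <<'E'
def plan(*wps):
    """wps (x,y,z,C deg): az turn first (in place), then shift in the tool frame, cm"""
    from scipy.spatial.transform import Rotation as Ro
    s=observe(); p=np.array(s['eef_pos']); R=Ro.from_quat(s['tcp_rot']).as_matrix()
    C=np.degrees(np.arctan2(R[1,1],R[0,1])); print('t',round(s['time_s'],1),'at',p.round(4),'C',round(C,1),'tilt',(R[:2,2]*57.3).round(2),'open',round(s['opening'],4),'gf',round(s['gripper_force'],1))
    for x,y,z,c in wps:
        a=-((c-C+90)%180-90); C-=a; f=np.radians(C+90); g=np.radians(C)
        d=np.array([x,y,z])-p; p=p+d
        print('az %.1f  dx %.2f dy %.2f dz %.2f'%(a,100*(d[0]*np.cos(f)+d[1]*np.sin(f)),100*(d[0]*np.cos(g)+d[1]*np.sin(g)),-100*d[2]))
E
python3 -c "
from h import *
plan((.6,-.2,.24,-7),(.392,.311,.16,-7))"
```

```text
t 0.1 at [ 0.2278 -0.6879  0.2398] C -71.7 tilt [-0.03  0.07] open 0.0929 gf 0.0
az -64.7  dx 52.96 dy 31.00 dz -0.02
az 0.0  dx 48.18 dy -26.87 dz 8.00
```

Call:
send_rows([
  [1,0,0,0,0,0,-6.5],
  [1,0,0,0,0,0,-6.5],
  [1,0,0,0,0,0,-6.5],
  [1,0,0,0,0,0,-6.5],
  [1,0,0,0,0,0,-6.5],
  [1,0,0,0,0,0,-6.5],
  [1,0,0,0,0,0,-6.5],
  [1,0,0,0,0,0,-6.5],
  [1,0,0,0,0,0,-6.5],
  [1,0,0,0,0,0,-6.2],
], newtons=20)

```text
time_s: 0.93
eef_pos: [0.2277, -0.688, 0.2401]
tcp_rot: [0.747, 0.665, 0.0, -0.0]
contact_force: [0.7, 0.0, -0.2]
opening: 0.0933
gripper_force: 0.0
```

Call:
send_rows([
  [1,2.95,1.72,0,0,0,0],
  [1,2.95,1.72,0,0,0,0],
  [1,2.95,1.72,0,0,0,0],
  [1,2.95,1.72,0,0,0,0],
  [1,2.95,1.72,0,0,0,0],
  [1,2.95,1.72,0,0,0,0],
  [1,2.95,1.72,0,0,0,0],
  [1,2.95,1.72,0,0,0,0],
  [1,2.95,1.72,0,0,0,0],
  [1,2.95,1.72,0,0,0,0],
  [1,2.95,1.72,0,0,0,0],
  [1,2.95,1.72,0,0,0,0],
  [1,2.95,1.72,0,0,0,0],
  [1,2.95,1.72,0,0,0,0],
  [1,2.95,1.72,0,0,0,0],
  [1,2.95,1.72,0,0,0,0],
  [1,2.95,1.72,0,0,0,0],
  [1,2.95,1.72,0,0,0,0],
])

```text
time_s: 2.43
eef_pos: [0.6003, -0.1973, 0.2403]
tcp_rot: [0.749, 0.663, -0.0, -0.0]
contact_force: [0.2, 0.2, -0.0]
opening: 0.0931
gripper_force: 0.0
```

Call:
send_rows([
  [1,2.68,-1.49,0.44,0,0,0],
  [1,2.68,-1.49,0.44,0,0,0],
  [1,2.68,-1.49,0.44,0,0,0],
  [1,2.68,-1.49,0.44,0,0,0],
  [1,2.68,-1.49,0.44,0,0,0],
  [1,2.68,-1.49,0.44,0,0,0],
  [1,2.68,-1.49,0.44,0,0,0],
  [1,2.68,-1.49,0.44,0,0,0],
  [1,2.68,-1.49,0.44,0,0,0],
  [1,2.68,-1.49,0.44,0,0,0],
  [1,2.68,-1.49,0.44,0,0,0],
  [1,2.68,-1.49,0.44,0,0,0],
  [1,2.68,-1.49,0.44,0,0,0],
  [1,2.68,-1.49,0.44,0,0,0],
  [1,2.68,-1.49,0.44,0,0,0],
  [1,2.68,-1.49,0.44,0,0,0],
  [1,2.68,-1.49,0.44,0,0,0],
  [1,2.62,-1.54,0.52,0,0,0],
  [1,0,0,0,0,0,0],
])

```text
time_s: 4.02
eef_pos: [0.3887, 0.318, 0.16]
tcp_rot: [0.746, 0.665, 0.001, -0.002]
contact_force: [0.1, 0.5, -0.2]
opening: 0.0926
gripper_force: 0.0
```

```bash
python3 -c "
from h import *
plan((.392,.311,.16,-7),(.392,.311,.043,-7))
c=snap('side');cv2.imwrite('pics/s1.png',c['image'][...,::-1])"
```

```text
t 4.0 at [0.3887 0.318  0.16  ] C -6.6 tilt [-0.07  0.18] open 0.0926 gf 0.0
az 0.4  dx -0.66 dy 0.42 dz 0.00
az -0.0  dx 0.00 dy 0.00 dz 11.70
```

View pics/s1.png

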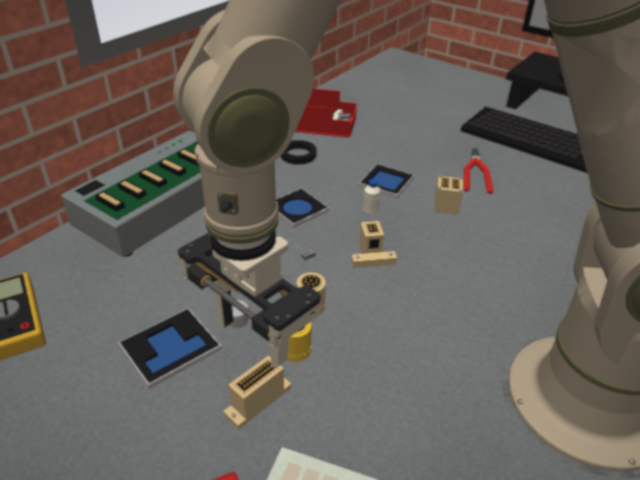

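The gripper is above the long block, with the jaws across it near pixel (255,350). I'll let the arm settle and re-read the pose.

Call:
send_rows([
  [1,0,0,1.5,0,0,0],
  [1,0,0,1.5,0,0,0],
  [1,0,0,0,0,0,0],
  [1,0,0,0,0,0,0],
])

```text
time_s: 4.4
eef_pos: [0.3916, 0.3109, 0.1303]
tcp_rot: [0.749, 0.662, -0.001, 0.0]
contact_force: [-0.3, 0.0, -0.5]
opening: 0.0928
gripper_force: 0.0
```

```bash
python3 -c "
from h import *
plan((.392,.311,.1,-7),(.392,.311,.043,-7))"
```

```text
t 4.4 at [0.3916 0.3109 0.1303] C -7.0 tilt [-0.07 -0.1 ] open 0.0928 gf 0.0
az -0.0  dx 0.02 dy 0.04 dz 3.03
az -0.0  dx 0.00 dy 0.00 dz 5.70
```

Call:
send_rows([
  [1,0,0,2,0,0,0],
  [1,0,0,2,0,0,0],
  [1,0,0,2,0,0,0],
  [1,0,0,1.7,0,0,0],
  [1,0,0,1,0,0,0],
  [1,0,0,0,0,0,0],
  [0,0,0,0,0,0,0],
  [0,0,0,0,0,0,0],
  [0,0,0,0,0,0,0],
  [0,0,0,0,0,0,0],
  [0,0,0,0,0,0,0],
  [0,0,0,0,0,0,0],
  [0,0,0,0,0,0,0],
  [0,0,0,0,0,0,0],
], newtons=20)

```text
time_s: 5.57
eef_pos: [0.3915, 0.3121, 0.0437]
tcp_rot: [0.749, 0.663, 0.0, -0.0]
contact_force: [-0.2, -0.6, -0.1]
opening: 0.0444
gripper_force: 0.0
```

```bash
python3 -c "
from h import *
plan((.392,.311,.163,2.5),(.661,.0867,.163,2.5),(.661,.0867,.046,2.5))"
```

```text
t 5.6 at [0.3915 0.3121 0.0437] C -7.0 tilt [0. 0.] open 0.0444 gf 0.0
az -9.5  dx -0.11 dy 0.04 dz -11.93
az -0.0  dx -23.58 dy 25.90 dz -0.00
az -0.0  dx 0.00 dy 0.00 dz 11.70
```

Call:
send_rows([
  [0,0,0,0,0,0,0],
  [0,0,0,0,0,0,0],
  [0,0,0,0,0,0,0],
  [0,0,0,0,0,0,0],
  [0,0,0,0,0,0,0],
  [0,0,0,-1,0,0,0],
  [0,0,0,-2,0,0,0],
  [0,0,0,-3,0,0,0],
  [0,0,0,-3,0,0,0],
  [0,0,0,-3,0,0,-4.5],
  [0,0,0,0,0,0,-5],
  [0,0,0,0,0,0,0],
])

```text
time_s: 6.57
eef_pos: [0.3922, 0.3122, 0.165]
tcp_rot: [0.69, 0.724, 0.001, 0.0]
contact_force: [-0.0, 0.4, -3.4]
opening: 0.0339
gripper_force: 20.0
```

```bash
python3 -c "
from h import *
plan((.661,.0867,.163,2.5),(.661,.0867,.046,2.5))"
```

```text
t 6.6 at [0.3922 0.3122 0.165 ] C 2.7 tilt [0.13 0.11] open 0.0339 gf 20.0
az 0.2  dx -23.71 dy 25.87 dz 0.20
az -0.0  dx 0.00 dy 0.00 dz 11.70
```

Call:
send_rows([
  [0,-1,1.1,0,0,0,0],
  [0,-1.8,2,0,0,0,0],
  [0,-1.8,2,0,0,0,0],
  [0,-1.8,2,0,0,0,0],
  [0,-1.8,2,0,0,0,0],
  [0,-1.8,2,0,0,0,0],
  [0,-1.8,2,0,0,0,0],
  [0,-1.8,2,0,0,0,0],
  [0,-1.8,2,0,0,0,0],
  [0,-1.8,2,0,0,0,0],
  [0,-1.8,2,0,0,0,0],
  [0,-1.8,2,0,0,0,0],
  [0,-1.8,1.8,0,0,0,0],
  [0,-1,1,0,0,0,0],
  [0,0,0,2,0,0,0],
  [0,0,0,2,0,0,0],
  [0,0,0,2,0,0,0],
  [0,0,0,1.5,0,0,0],
  [0,0,0,0,0,0,0],
  [0,0,0,0,0,0,0],
])

```text
time_s: 8.23
eef_pos: [0.6594, 0.0881, 0.0872]
tcp_rot: [0.691, 0.722, -0.001, -0.001]
contact_force: [0.7, 0.0, -1.7]
opening: 0.0337
gripper_force: 20.0
```

```bash
python3 -c "
from h import *
plan((.661,.0867,.046,2.5))
c=snap('side');cv2.imwrite('pics/s2.png',cv2.resize(c['image'][120:360,100:420,::-1],None,fx=2,fy=2))"
```

```text
t 8.2 at [0.6594 0.0881 0.0872] C 2.5 tilt [-0.19 -0.03] open 0.0337 gf 20.0
az 0.0  dx -0.15 dy 0.15 dz 4.12
```

View pics/s2.png

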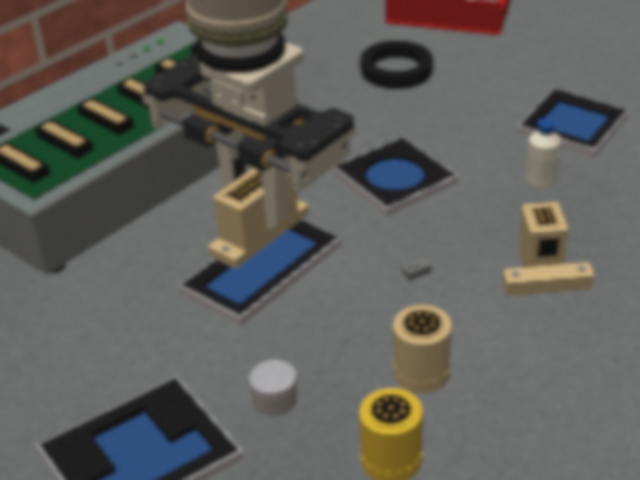

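The block hangs over the blue long cut-out, with its ears in line with it at crop (265,260). I'll lower it gently.

Call:
send_rows([
  [0,-0.15,0.15,1,0,0,0],
  [0,0,0,1,0,0,0],
  [0,0,0,1,0,0,0],
  [0,0,0,0.5,0,0,0],
  [0,0,0,0.3,0,0,0],
  [0,0,0,0,0,0,0],
  [0,0,0,0.15,0,0,0],
  [0,0,0,0.1,0,0,0],
  [0,0,0,0,0,0,0],
])

```text
time_s: 9.03
eef_pos: [0.6623, 0.0863, 0.0482]
tcp_rot: [0.691, 0.722, 0.0, 0.0]
contact_force: [0.2, -0.5, -2.9]
opening: 0.0338
gripper_force: 20.0
```

Call:
send_rows([
  [0,0,0,0.1,0,0,0],
  [0,0,0,0.1,0,0,0],
  [0,0,0,0,0,0,0],
])

```text
time_s: 9.28
eef_pos: [0.6624, 0.0863, 0.0466]
tcp_rot: [0.691, 0.722, 0.0, 0.0]
contact_force: [-1.3, -0.1, 2.6]
opening: 0.0337
gripper_force: 20.0
```

Contact is felt at the seated height, so I release and rise.

Call:
send_rows([
  [0.7,0,0,0,0,0,0],
  [0.7,0,0,0,0,0,0],
  [0.7,0,0,0,0,0,0],
  [0.7,0,0,0,0,0,0],
  [0.7,0,0,0,0,0,0],
  [1,0,0,-1,0,0,0],
  [1,0,0,-3,0,0,0],
  [1,0,0,-3,0,0,0],
  [1,0,0,-3,0,0,0],
  [1,0,0,-3,0,0,0],
  [1,0,0,0,0,0,0],
  [1,0,0,0,0,0,0],
])

```text
time_s: 10.28
eef_pos: [0.6632, 0.0865, 0.1787]
tcp_rot: [0.691, 0.722, 0.002, 0.001]
contact_force: [-0.5, 0.3, -0.5]
opening: 0.0926
gripper_force: 0.0
```

```bash
python3 -c "
from h import *
plan((.6,-.15,.177,-63.8),(.408,-.317,.177,-63.8),(.408,-.317,.043,-63.8))
c=snap('side');cv2.imwrite('pics/s3.png',cv2.resize(c['image'][180:300,160:320,::-1],None,fx=4,fy=4))"
```

```text
t 10.3 at [0.6632 0.0865 0.1787] C 2.5 tilt [0.23 0.03] open 0.0926 gf 0.0
az 66.3  dx -16.11 dy 18.43 dz 0.17
az -0.0  dx -24.60 dy 6.51 dz -0.00
az -0.0  dx 0.00 dy 0.00 dz 13.40
```

View pics/s3.png

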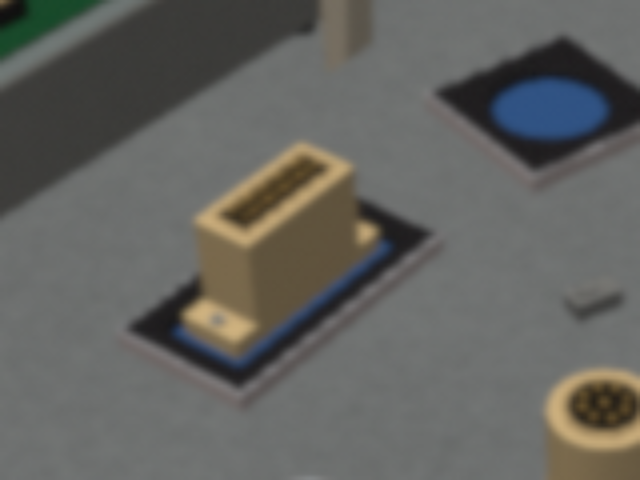

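The long block sits flat and square in its nest, with a blue margin showing. Square is next.

Call:
send_rows([
  [1,0,0,0,0,0,6.6],
  [1,0,0,0,0,0,6.6],
  [1,0,0,0,0,0,6.6],
  [1,0,0,0,0,0,6.6],
  [1,0,0,0,0,0,6.6],
  [1,0,0,0,0,0,6.6],
  [1,0,0,0,0,0,6.7],
  [1,0,0,0,0,0,6.7],
  [1,0,0,0,0,0,6.7],
  [1,0,0,0,0,0,6.6],
])

```text
time_s: 11.17
eef_pos: [0.6613, 0.0861, 0.1745]
tcp_rot: [0.975, 0.224, -0.001, 0.0]
contact_force: [-0.3, 0.2, 0.2]
opening: 0.0934
gripper_force: 0.0
```

Call:
send_rows([
  [1,-2.54,1.56,0,0,0,0],
  [1,-2.54,1.56,0,0,0,0],
  [1,-2.54,1.56,0,0,0,0],
  [1,-2.54,1.56,0,0,0,0],
  [1,-2.54,1.56,0,0,0,0],
  [1,-2.54,1.56,0,0,0,0],
  [1,-2.54,1.56,0,0,0,0],
  [1,-2.54,1.56,0,0,0,0],
  [1,-2.54,1.56,0,0,0,0],
  [1,-2.54,1.56,0,0,0,0],
  [1,-2.54,1.56,0,0,0,0],
  [1,-2.54,1.56,0,0,0,0],
  [1,-2.54,1.56,0,0,0,0],
  [1,-2.54,1.56,0,0,0,0],
  [1,-2.54,1.56,0,0,0,0],
  [1,-2.54,1.56,0,0,0,0],
  [1,0,0,2,0,0,0],
  [1,0,0,2,0,0,0],
  [1,0,0,0,0,0,0],
  [1,0,0,0,0,0,0],
])

```text
time_s: 12.83
eef_pos: [0.407, -0.3164, 0.1349]
tcp_rot: [0.974, 0.227, -0.001, -0.001]
contact_force: [0.3, -0.6, -0.0]
opening: 0.0931
gripper_force: 0.0
```

```bash
python3 -c "
from h import *
plan((.408,-.317,.043,-63.8))
c=snap('top');W=cloud(c);H=W[...,2]
cv2.imwrite('pics/t3.png',cv2.resize(c['image'][200:360,380:540,::-1],None,fx=3,fy=3))
"
```

```text
t 12.8 at [ 0.407  -0.3164  0.1349] C -63.8 tilt [-0.2   0.13] open 0.0931 gf 0.0
az 0.0  dx 0.07 dy 0.10 dz 9.19
```

View pics/t3.png

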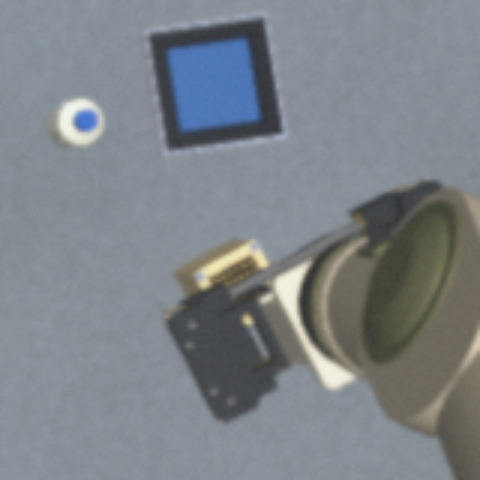

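The square block at crop (225,270) is aligned with the jaws, and its offset is parallax from the height. Descending.

Call:
send_rows([
  [1,0,0,2,0,0,0],
  [1,0,0,2,0,0,0],
  [1,0,0,2,0,0,0],
  [1,0,0,2,0,0,0],
  [1,0,0,1.1,0,0,0],
  [1,0,0,0,0,0,0],
  [0,0,0,0,0,0,0],
  [0,0,0,0,0,0,0],
  [0,0,0,0,0,0,0],
  [0,0,0,0,0,0,0],
  [0,0,0,0,0,0,0],
  [0,0,0,0,0,0,0],
  [0,0,0,0,0,0,0],
  [0,0,0,0,0,0,0],
  [0,0,0,0,0,0,0],
  [0,0,0,0,0,0,0],
])

```text
time_s: 14.22
eef_pos: [0.408, -0.3173, 0.0454]
tcp_rot: [0.974, 0.227, 0.0, 0.0]
contact_force: [0.1, 0.7, 6.2]
opening: 0.0519
gripper_force: 20.0
```

```bash
python3 -c "
from h import *
plan((.408,-.317,.16,-81.8),(.5607,-.3186,.16,-81.8),(.5607,-.3186,.046,-81.8))"
```

```text
t 14.2 at [ 0.408  -0.3173  0.0454] C -63.8 tilt [ 0.01 -0.01] open 0.0519 gf 20.0
az 18.0  dx 0.00 dy -0.03 dz -11.46
az 0.0  dx 15.09 dy 2.34 dz -0.00
az -0.0  dx 0.00 dy 0.00 dz 11.40
```

Call:
send_rows([
  [0,0,0,-1,0,0,0],
  [0,0,0,-2,0,0,0],
  [0,0,0,-3,0,0,0],
  [0,0,0,-3,0,0,0],
  [0,0,0,-2,0,0,6],
  [0,0,0,0,0,0,6],
  [0,0,0,0,0,0,6],
  [0,1.5,0.23,0,0,0,0],
  [0,2,0.31,0,0,0,0],
  [0,2,0.31,0,0,0,0],
  [0,2,0.31,0,0,0,0],
  [0,2,0.31,0,0,0,0],
  [0,2,0.31,0,0,0,0],
  [0,2,0.31,0,0,0,0],
  [0,1.6,0.25,1,0,0,0],
  [0,0,0,2,0,0,0],
  [0,0,0,2,0,0,0],
  [0,0,0,2,0,0,0],
  [0,0,0,0,0,0,0],
  [0,0,0,0,0,0,0],
])

```text
time_s: 15.88
eef_pos: [0.56, -0.3183, 0.0846]
tcp_rot: [0.997, 0.072, -0.001, -0.001]
contact_force: [0.8, -0.6, -1.0]
opening: 0.0517
gripper_force: 20.0
```

```bash
python3 -c "
from h import *
plan((.5607,-.3186,.047,-81.8))
c=snap('side');cv2.imwrite('pics/s4.png',cv2.resize(c['image'][100:260,320:520,::-1],None,fx=3,fy=3))"
```

```text
t 15.9 at [ 0.56   -0.3183  0.0846] C -81.8 tilt [-0.14  0.07] open 0.0517 gf 20.0
az 0.0  dx 0.07 dy 0.04 dz 3.76
```

View pics/s4.png

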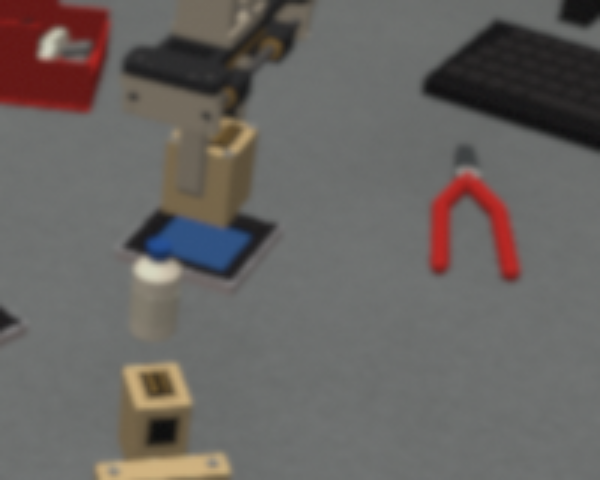

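The square block hangs upright over its cut-out at crop (205,235), and the bottle is clear below the gripper body. Lowering.

Call:
send_rows([
  [0,0,0,1,0,0,0],
  [0,0,0,1,0,0,0],
  [0,0,0,0.7,0,0,0],
  [0,0,0,0.4,0,0,0],
  [0,0,0,0.2,0,0,0],
  [0,0,0,0,0,0,0],
  [0,0,0,0.1,0,0,0],
  [0,0,0,0,0,0,0],
])

```text
time_s: 16.6
eef_pos: [0.5609, -0.3188, 0.0512]
tcp_rot: [0.997, 0.072, 0.0, 0.0]
contact_force: [-0.3, 0.1, -1.8]
opening: 0.052
gripper_force: 20.0
```

Call:
send_rows([
  [0,0,0,0.1,0,0,0],
  [0,0,0,0.1,0,0,0],
  [0,0,0,0.1,0,0,0],
  [0,0,0,0,0,0,0],
])

```text
time_s: 16.93
eef_pos: [0.5608, -0.3188, 0.0485]
tcp_rot: [0.997, 0.072, 0.0, 0.0]
contact_force: [-0.0, 0.1, 2.5]
opening: 0.0521
gripper_force: 20.0
```

Contact again, so I release, rise and move on to round.

Call:
send_rows([
  [0.8,0,0,0,0,0,0],
  [0.8,0,0,0,0,0,0],
  [0.8,0,0,0,0,0,0],
  [0.8,0,0,0,0,0,0],
  [0.8,0,0,0,0,0,0],
  [0.8,0,0,-1,0,0,0],
  [1,0,0,-3,0,0,0],
  [1,0,0,-3,0,0,0],
  [1,0,0,-3,0,0,0],
  [1,0,0,-3,0,0,0],
  [1,0,0,0,0,0,0],
  [1,0,0,0,0,0,0],
])

```text
time_s: 17.93
eef_pos: [0.5616, -0.3192, 0.1807]
tcp_rot: [0.997, 0.072, 0.002, 0.001]
contact_force: [0.3, -0.4, -0.7]
opening: 0.093
gripper_force: 0.0
```

```bash
python3 -c "
from h import *
plan((.4525,.1056,.178,-5),(.4525,.1056,.043,-5))
c=snap('side');cv2.imwrite('pics/s5.png',cv2.resize(c['image'][130:230,340:480,::-1],None,fx=4,fy=4))"
```

```text
t 17.9 at [ 0.5616 -0.3192  0.1807] C -81.8 tilt [ 0.22 -0.11] open 0.093 gf 0.0
az -76.8  dx 41.37 dy -14.57 dz 0.27
az -0.0  dx -0.00 dy 0.00 dz 13.50
```

View pics/s5.png

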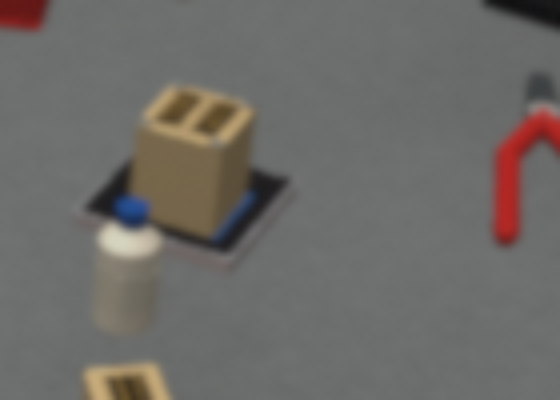

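The square block is seated level in its nest and the bottle is untouched. Now to the cream round.

Call:
send_rows([
  [1,0,0,0,0,0,-7],
  [1,0,0,0,0,0,-7],
  [1,0,0,0,0,0,-7],
  [1,0,0,0,0,0,-7],
  [1,0,0,0,0,0,-7],
  [1,0,0,0,0,0,-7],
  [1,0,0,0,0,0,-7],
  [1,0,0,0,0,0,-7],
  [1,0,0,0,0,0,-7],
  [1,0,0,0,0,0,-7],
  [1,0,0,0,0,0,-6.8],
])

```text
time_s: 18.9
eef_pos: [0.5599, -0.3183, 0.1765]
tcp_rot: [0.735, 0.678, -0.0, -0.001]
contact_force: [-0.1, 0.4, 0.5]
opening: 0.093
gripper_force: 0.0
```

Call:
send_rows([
  [1,2.95,-1.04,0,0,0,0],
  [1,2.95,-1.04,0,0,0,0],
  [1,2.95,-1.04,0,0,0,0],
  [1,2.95,-1.04,0,0,0,0],
  [1,2.95,-1.04,0,0,0,0],
  [1,2.95,-1.04,0,0,0,0],
  [1,2.95,-1.04,0,0,0,0],
  [1,2.95,-1.04,0,0,0,0],
  [1,2.95,-1.04,0,0,0,0],
  [1,2.95,-1.04,0,0,0,0],
  [1,2.95,-1.04,0,0,0,0],
  [1,2.95,-1.04,0,0,0,0],
  [1,2.95,-1.04,0,0,0,0],
  [1,3,-1.04,0,0,0,0],
  [1,0,0,2,0,0,0],
  [1,0,0,2,0,0,0],
  [1,0,0,0,0,0,0],
  [1,0,0,0,0,0,0],
])

```text
time_s: 20.4
eef_pos: [0.4503, 0.1056, 0.137]
tcp_rot: [0.737, 0.676, -0.002, -0.001]
contact_force: [-0.2, 0.2, 0.4]
opening: 0.0931
gripper_force: 0.0
```

```bash
python3 -c "
from h import *
plan((.4525,.1056,.043,-5))
c=snap('side');cv2.imwrite('pics/s6.png',cv2.resize(c['image'][180:380,200:420,::-1],None,fx=2.7,fy=2.7))"
```

```text
t 20.4 at [0.4503 0.1056 0.137 ] C -4.9 tilt [-0.23 -0.06] open 0.0931 gf 0.0
az 0.1  dx 0.02 dy 0.22 dz 9.40
```

View pics/s6.png

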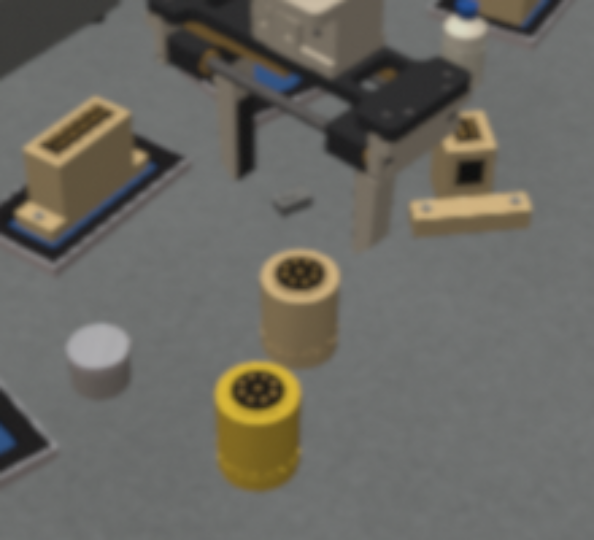

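The jaws straddle the cream round at crop (300,275), clear of the yellow one. Descending and gripping.

Call:
send_rows([
  [1,0,0.1,2,0,0,0],
  [1,0,0,2,0,0,0],
  [1,0,0,2,0,0,0],
  [1,0,0,2,0,0,0],
  [1,0,0,1.2,0,0,0],
  [1,0,0,0,0,0,0],
  [0,0,0,0,0,0,0],
  [0,0,0,0,0,0,0],
  [0,0,0,0,0,0,0],
  [0,0,0,0,0,0,0],
  [0,0,0,0,0,0,0],
  [0,0,0,0,0,0,0],
  [0,0,0,0,0,0,0],
  [0,0,0,0,0,0,0],
  [0,0,0,0,0,0,0],
  [0,0,0,0,0,0,0],
])

```text
time_s: 21.78
eef_pos: [0.4524, 0.1056, 0.0463]
tcp_rot: [0.737, 0.676, -0.0, 0.0]
contact_force: [-1.2, -0.1, 6.8]
opening: 0.05
gripper_force: 20.0
```

```bash
python3 -c "
from h import *
plan((.4525,.1056,.16,-5),(.6547,-.1103,.16,-5),(.6547,-.1103,.046,-5))"
```

```text
t 21.8 at [0.4524 0.1056 0.0463] C -5.0 tilt [-0.   -0.02] open 0.05 gf 20.0
az 0.0  dx -0.00 dy 0.01 dz -11.37
az -0.0  dx -19.75 dy 22.02 dz -0.00
az -0.0  dx -0.00 dy 0.00 dz 11.40
```

Call:
send_rows([
  [0,0,0,-1,0,0,0],
  [0,0,0,-2,0,0,0],
  [0,0,0,-3,0,0,0],
  [0,0,0,-3,0,0,0],
  [0,0,0,-2,0,0,0],
  [0,-1,1.1,0,0,0,0],
  [0,-1.8,2,0,0,0,0],
  [0,-1.8,2,0,0,0,0],
  [0,-1.8,2,0,0,0,0],
  [0,-1.8,2,0,0,0,0],
  [0,-1.8,2,0,0,0,0],
  [0,-1.8,2,0,0,0,0],
  [0,-1.8,2,0,0,0,0],
  [0,-1.8,2,0,0,0,0],
  [0,-1.8,2,0,0,0,0],
  [0,-1.8,2,0,0,0,0],
  [0,-0.75,0.92,2,0,0,0],
  [0,0,0,2.5,0,0,0],
  [0,0,0,2.5,0,0,0],
  [0,0,0,0,0,0,0],
])

```text
time_s: 23.45
eef_pos: [0.6518, -0.1104, 0.0812]
tcp_rot: [0.737, 0.676, -0.003, -0.003]
contact_force: [-0.2, -0.7, -1.6]
opening: 0.0498
gripper_force: 20.0
```

Call:
send_rows([
  [0,0,0,0,0,0,0],
  [0,0,0,0.1,0,0,0],
])

```text
time_s: 23.62
eef_pos: [0.6552, -0.1098, 0.0861]
tcp_rot: [0.737, 0.676, 0.0, 0.0]
contact_force: [-0.0, 0.8, -0.9]
opening: 0.0499
gripper_force: 20.0
```

```bash
python3 -c "
from h import *
plan((.6547,-.1103,.049,-5))
c=snap('side');cv2.imwrite('pics/s7.png',cv2.resize(c['image'][100:300,200:420,::-1],None,fx=2.7,fy=2.7))"
```

```text
t 23.6 at [ 0.6552 -0.1098  0.0861] C -4.9 tilt [0.04 0.01] open 0.0499 gf 20.0
az 0.1  dx -0.06 dy -0.05 dz 3.71
```

View pics/s7.png

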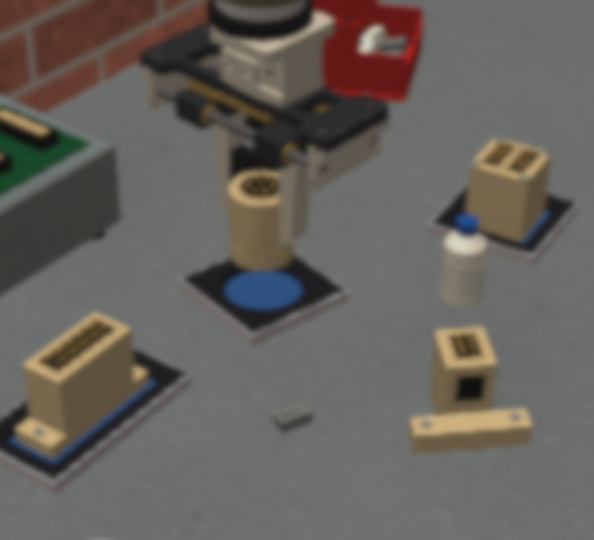

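The round block hangs over its circular cut-out at crop (262,270). Lowering.

Call:
send_rows([
  [0,0,0,1,0,0,0],
  [0,0,0,1,0,0,0],
  [0,0,0,0.7,0,0,0],
  [0,0,0,0.4,0,0,0],
  [0,0,0,0.2,0,0,0],
  [0,0,0,0,0,0,0],
  [0,0,0,0.1,0,0,0],
  [0,0,0,0.1,0,0,0],
  [0,0,0,0,0,0,0],
])

```text
time_s: 24.42
eef_pos: [0.6549, -0.1102, 0.0502]
tcp_rot: [0.737, 0.676, 0.0, 0.0]
contact_force: [0.7, -0.4, -1.7]
opening: 0.0499
gripper_force: 20.0
```

Call:
send_rows([
  [0,0,0,0.1,0,0,0],
  [0,0,0,0,0,0,0],
  [0,0,0,0.06,0,0,0],
  [0,0,0,0,0,0,0],
])

```text
time_s: 24.75
eef_pos: [0.655, -0.1102, 0.0494]
tcp_rot: [0.737, 0.676, 0.0, 0.0]
contact_force: [-2.0, 0.8, 7.5]
opening: 0.0497
gripper_force: 20.0
```

Contact. I release, rise, then go for the tee.

Call:
send_rows([
  [0.8,0,0,0,0,0,0],
  [0.8,0,0,0,0,0,0],
  [0.8,0,0,0,0,0,0],
  [0.8,0,0,0,0,0,0],
  [0.8,0,0,0,0,0,0],
  [0.8,0,0,-1,0,0,0],
  [0.8,0,0,-3,0,0,0],
  [0.8,0,0,-3,0,0,0],
  [0.8,0,0,-3,0,0,0],
  [0.8,0,0,-3,0,0,0],
  [0.8,0,0,0,0,0,0],
  [0.8,0,0,0,0,0,0],
])

```text
time_s: 25.75
eef_pos: [0.6557, -0.1102, 0.1811]
tcp_rot: [0.737, 0.676, 0.001, 0.002]
contact_force: [0.3, 0.4, -0.1]
opening: 0.0742
gripper_force: 0.0
```

```bash
python3 -c "
from h import *
plan((.4525,-.0848,.178,46),(.4525,-.0848,.045,46))"
```

```text
t 25.8 at [ 0.6557 -0.1102  0.1811] C -5.0 tilt [ 0.23 -0.04] open 0.0742 gf 0.0
az -51.0  dx 16.39 dy -12.29 dz 0.31
az -0.0  dx 0.00 dy 0.00 dz 13.30
```

Call:
send_rows([
  [0.8,0,0,0,0,0,-6.4],
  [0.8,0,0,0,0,0,-6.4],
  [0.8,0,0,0,0,0,-6.4],
  [0.8,0,0,0,0,0,-6.4],
  [0.8,0,0,0,0,0,-6.4],
  [0.8,0,0,0,0,0,-6.4],
  [0.8,0,0,0,0,0,-6.4],
  [0.8,0,0,0,0,0,-6.2],
  [0.8,2.04,-1.53,0,0,0,0],
  [0.8,2.04,-1.53,0,0,0,0],
  [0.8,2.04,-1.53,0,0,0,0],
  [0.8,2.04,-1.53,0,0,0,0],
  [0.8,2.04,-1.53,0,0,0,0],
  [0.8,2.04,-1.53,0,0,0,0],
  [0.8,2.04,-1.53,0,0,0,0],
  [0.8,2.04,-1.53,0,0,0,0],
  [0.8,0,0,2,0,0,0],
  [0.8,0,0,2,0,0,0],
  [0.8,0,0,0,0,0,0],
  [0.8,0,0,0,0,0,0],
])

```text
time_s: 27.42
eef_pos: [0.4515, -0.0846, 0.1377]
tcp_rot: [0.374, 0.927, -0.0, -0.002]
contact_force: [0.1, 1.0, 0.5]
opening: 0.0745
gripper_force: 0.0
```

```bash
python3 -c "
from h import *
plan((.4525,-.0848,.045,46))
c=snap('side');cv2.imwrite('pics/s8.png',cv2.resize(c['image'][120:320,240:460,::-1],None,fx=2.7,fy=2.7))"
```

```text
t 27.4 at [ 0.4515 -0.0846  0.1377] C 46.1 tilt [-0.18  0.04] open 0.0745 gf 0.0
az 0.1  dx -0.09 dy 0.06 dz 9.27
```

View pics/s8.png

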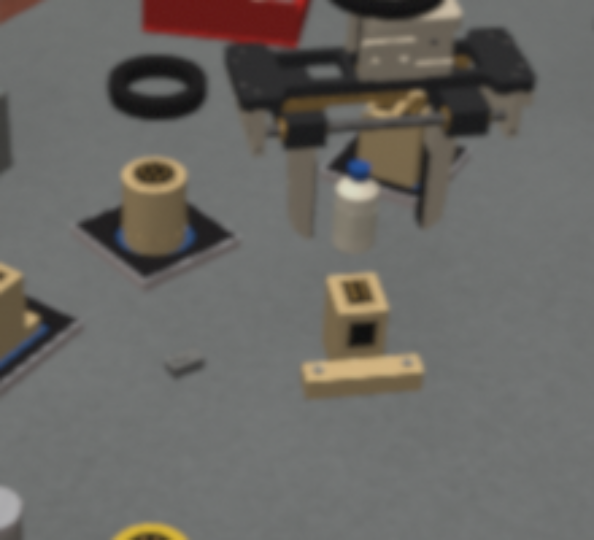

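The round block is seated. The jaws are centred over the tee body at crop (357,290). Descending.

Call:
send_rows([
  [0.8,0,0,2,0,0,0],
  [0.8,0,0,2,0,0,0],
  [0.8,0,0,2,0,0,0],
  [0.8,0,0,2,0,0,0],
  [0.8,0,0,1,0,0,0],
  [0.8,0,0,0,0,0,0],
  [0,0,0,0,0,0,0],
  [0,0,0,0,0,0,0],
  [0,0,0,0,0,0,0],
  [0,0,0,0,0,0,0],
  [0,0,0,0,0,0,0],
  [0,0,0,0,0,0,0],
  [0,0,0,0,0,0,0],
  [0,0,0,0,0,0,0],
  [0,0,0,0,0,0,0],
  [0,0,0,0,0,0,0],
])

```text
time_s: 28.8
eef_pos: [0.4525, -0.0851, 0.0488]
tcp_rot: [0.374, 0.927, -0.0, 0.0]
contact_force: [-0.7, -0.5, 6.4]
opening: 0.0361
gripper_force: 20.0
```

```bash
python3 -c "
from h import *
plan((.4525,-.0848,.16,75.3),(.5838,.3188,.16,75.3),(.5838,.3188,.046,75.3))"
```

```text
t 28.8 at [ 0.4525 -0.0851  0.0488] C 46.0 tilt [ 0.02 -0.03] open 0.0361 gf 20.0
az -29.3  dx 0.00 dy 0.03 dz -11.12
az -0.0  dx -2.46 dy 42.37 dz -0.00
az -0.0  dx 0.00 dy 0.00 dz 11.40
```

Call:
send_rows([
  [0,0,0,0,0,0,0],
  [0,0,0,0,0,0,0],
  [0,0,0,-1,0,0,0],
  [0,0,0,-2,0,0,0],
  [0,0,0,-2.5,0,0,0],
  [0,0,0,-2.5,0,0,0],
  [0,0,0,-2,0,0,0],
  [0,0,0,-1,0,0,0],
  [0,0,0,0,0,0,-5.9],
  [0,0,0,0,0,0,-5.9],
  [0,0,0,0,0,0,-5.9],
  [0,0,0,0,0,0,-5.9],
  [0,0,0,0,0,0,-5.7],
], newtons=35)

```text
time_s: 29.88
eef_pos: [0.452, -0.085, 0.158]
tcp_rot: [0.125, 0.992, -0.0, -0.0]
contact_force: [0.1, -0.0, -0.8]
opening: 0.0358
gripper_force: 35.0
```

Call:
send_rows([
  [0,-0.15,1.5,0,0,0,0],
  [0,-0.15,2.6,0,0,0,0],
  [0,-0.15,2.6,0,0,0,0],
  [0,-0.15,2.6,0,0,0,0],
  [0,-0.15,2.6,0,0,0,0],
  [0,-0.15,2.6,0,0,0,0],
  [0,-0.15,2.6,0,0,0,0],
  [0,-0.15,2.6,0,0,0,0],
  [0,-0.15,2.6,0,0,0,0],
  [0,-0.15,2.6,0,0,0,0],
  [0,-0.15,2.6,0,0,0,0],
  [0,-0.15,2.6,0,0,0,0],
  [0,-0.15,2.6,0,0,0,0],
  [0,-0.15,2.6,0,0,0,0],
  [0,-0.15,2.6,0,0,0,0],
  [0,-0.1,2.6,0,0,0,0],
  [0,-0.1,1.9,0,0,0,0],
  [0,0,0,2,0,0,0],
  [0,0,0,2.5,0,0,0],
  [0,0,0,2,0,0,0],
])

```text
time_s: 31.55
eef_pos: [0.5829, 0.319, 0.0912]
tcp_rot: [0.127, 0.992, -0.001, -0.0]
contact_force: [0.0, 0.2, -1.8]
opening: 0.0358
gripper_force: 35.0
```

Call:
send_rows([
  [0,0,0,0,0,0,0],
  [0,0,0,0,0,0,0],
  [0,0,0,0,0,0,0],
])

```text
time_s: 31.8
eef_pos: [0.5836, 0.3195, 0.094]
tcp_rot: [0.128, 0.992, 0.0, 0.0]
contact_force: [0.1, -0.7, -0.7]
opening: 0.0357
gripper_force: 35.0
```

```bash
python3 -c "
from h import *
plan((.5838,.3188,.0518,75.3))
c=snap('side');cv2.imwrite('pics/s9.png',cv2.resize(c['image'][220:420,60:320,::-1],None,fx=2.7,fy=2.7))"
```

```text
t 31.8 at [0.5836 0.3195 0.094 ] C 75.3 tilt [0.01 0.02] open 0.0357 gf 35.0
az 0.0  dx -0.04 dy -0.06 dz 4.22
```

View pics/s9.png

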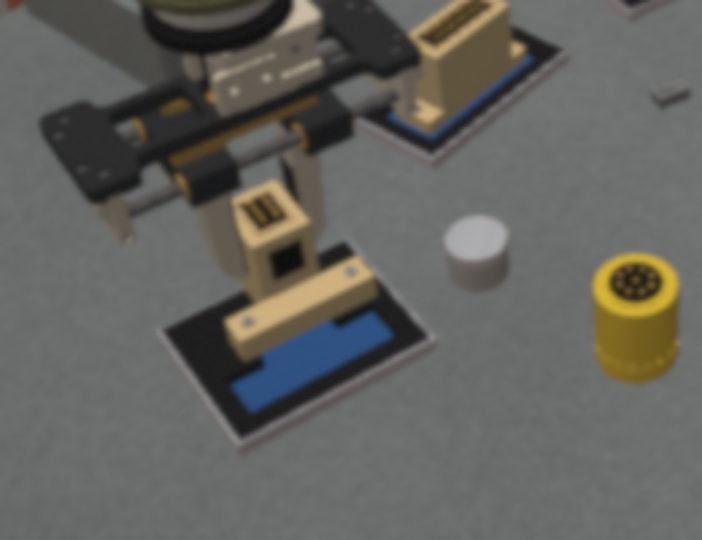

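The tee hangs level over its cut-out, with the cross plate parallel to the wide blue slot at crop (310,360). Lowering.

Call:
send_rows([
  [0,0,0,1,0,0,0],
  [0,0,0,1,0,0,0],
  [0,0,0,1,0,0,0],
  [0,0,0,0.6,0,0,0],
  [0,0,0,0.3,0,0,0],
  [0,0,0,0,0,0,0],
  [0,0,0,0.1,0,0,0],
  [0,0,0,0,0,0,0],
])

```text
time_s: 32.52
eef_pos: [0.5835, 0.3192, 0.0536]
tcp_rot: [0.128, 0.992, 0.0, 0.0]
contact_force: [0.1, 0.2, -0.7]
opening: 0.036
gripper_force: 35.0
```

```bash
python3 -c "
from h import *
plan((.5838,.3188,.0518,75.3))
c=snap('side');cv2.imwrite('pics/s10.png',cv2.resize(c['image'][280:400,100:240,::-1],None,fx=4,fy=4))"
```

```text
t 32.5 at [0.5835 0.3192 0.0536] C 75.3 tilt [0.01 0.01] open 0.036 gf 35.0
az 0.0  dx -0.04 dy -0.04 dz 0.18
```

View pics/s10.png

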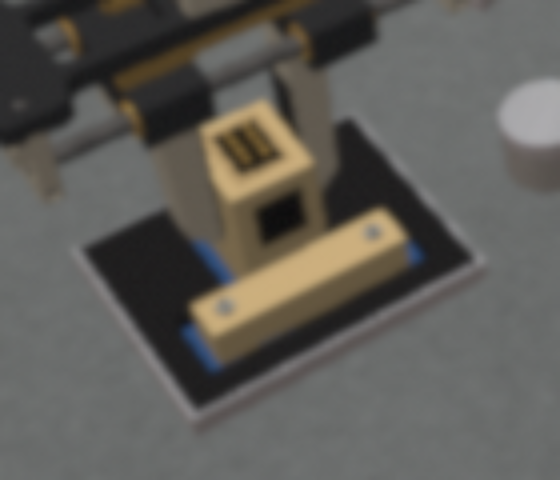

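The foot is inside the cut-out, with blue at both plate ends at crop (200,345) and (415,250). Last millimetres.

Call:
send_rows([
  [0,0,0,0.1,0,0,0],
  [0,0,0,0,0,0,0],
  [0,0,0,0.1,0,0,0],
  [0,0,0,0,0,0,0],
])

```text
time_s: 32.9
eef_pos: [0.5837, 0.3191, 0.0519]
tcp_rot: [0.128, 0.992, 0.0, 0.0]
contact_force: [-0.2, -2.3, 2.5]
opening: 0.0361
gripper_force: 35.0
```

Contact at the expected 51.8 mm, so I release, rise and back off sideways for a check.

Call:
send_rows([
  [0.8,0,0,0,0,0,0],
  [0.8,0,0,0,0,0,0],
  [0.8,0,0,0,0,0,0],
  [0.8,0,0,0,0,0,0],
  [0.8,0,0,0,0,0,0],
  [0.8,0,0,-1,0,0,0],
  [0.8,0,0,-3,0,0,0],
  [0.8,0,0,-3,0,0,0],
  [0.8,0,0,-3,0,0,0],
  [0.8,0,0,-3,0,0,0],
  [0.8,0,-3,-1,0,0,0],
  [0.8,0,-3,-1,0,0,0],
  [0.8,0,-3,0,0,0,0],
  [0.8,0,-3,0,0,0,0],
  [0.8,0,-3,0,0,0,0],
  [0.8,0,-3,0,0,0,0],
  [0.8,0,-3,0,0,0,0],
  [0.8,0,-3,0,0,0,0],
  [0.8,0,0,0,0,0,0],
  [0.8,0,0,0,0,0,0],
])

```text
time_s: 34.57
eef_pos: [0.5225, 0.0851, 0.2021]
tcp_rot: [0.129, 0.992, -0.0, 0.0]
contact_force: [1.0, 0.4, 0.7]
opening: 0.0745
gripper_force: 0.0
```

```bash
python3 - <<'E'
from h import *
for n in('top','side'):
    c=snap(n);W=cloud(c);H=W[...,2]
    for k,(x,y) in dict(long=(.661,.087),square=(.561,-.319),round=(.655,-.110),tee=(.584,.319),tin=(.531,.208),bottle=(.530,-.206)).items():
        m=(np.hypot(W[...,0]-x,W[...,1]-y)<.045)&(H<.09)&(H>.02)
        if m.sum()<30: print(n,k,'hidden');continue
        zt=np.percentile(H[m],90); t=m&(abs(H-zt)<.004); print(n,k,'top z',zt.round(4),'xy',W[t].mean(0)[:2].round(4),'spread',np.ptp(np.percentile(H[t],[5,95])).round(4))
    if n=='top': cv2.imwrite('pics/fin.png',cv2.resize(c['image'][150:330,130:490,::-1],None,fx=2.2,fy=2.2))
E
```

```text
top long top z 0.066 xy [0.6658 0.0734] spread 0.0052
top square top z 0.0664 xy [ 0.5612 -0.3186] spread 0.0052
top round top z 0.0661 xy [ 0.6556 -0.11  ] spread 0.0051
top tee top z 0.0651 xy [0.5831 0.317 ] spread 0.0052
top tin hidden
top bottle top z 0.0716 xy [ 0.5305 -0.2064] spread 0.0061
side long top z 0.0652 xy [0.6609 0.0889] spread 0.0057
side square top z 0.0654 xy [ 0.559  -0.3162] spread 0.0054
side round top z 0.065 xy [ 0.659  -0.1021] spread 0.0055
side tee top z 0.0647 xy [0.5811 0.32  ] spread 0.0049
side tin top z 0.032 xy [0.5298 0.2098] spread 0.0042
side bottle top z 0.0698 xy [ 0.5295 -0.2038] spread 0.0064
```

View pics/fin.png

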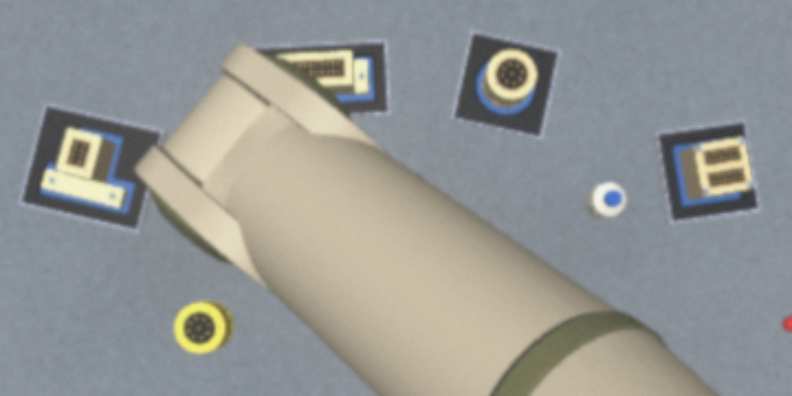

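All four blocks sit in their nests with their tops at about 63 mm (90th percentile 65–66 mm with noise). The bottle and tin are where they were, and the arm is clear. Handing in.

```bash
python3 -c "
from rig import *
print(hand_in())"
```

```text
the job is handed in; nothing more can be done
None
```

The long, square, round and tee blocks are each seated upright in their matching nests, the bottle and tin were not moved, and the job was handed in at about 35 s on the robot's clock.

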